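# Fold the wedge box's cover over and tuck it under the lip

### The job

Close the steel box of potato wedges for carrying: push its hinged cover over from the outside with the fingertips until it lies flat on the box, then push it along by the ridge on its back until its free edge is tucked fully home beneath the lip at the front of the box. Grip and lift nothing, do not touch the cover's inner (food) face or the wedges, leave the bottle, the jar and the ramekin where they stand, and finish clear of everything.

Things in the scene. Friction and masses are not known exactly. Their poses are not given: they have to be found in the camera images.
- pan: Open steel food box, 176 (x) x 162 (y) x 70 mm high, fixed to the counter. Origin: centre of its underside; z up; its own -x is the front, where the lip is; its own +x the back, where the cover is hinged; a deck 40 mm deep closes the top there, just under the cover.
- lip_edge (a point): Middle of the lip's rear lower edge, box frame (-66, 0, 77) mm; axes as the box. The lip is a steel strip over the front wall, 110 mm long (y), 3 mm thick, top 80 mm above the counter, from box x = -88 to -66 mm. Gap between box rim (70 mm high) and lip underside: 7 mm.
- cover_hinge (a point): Middle of the hinge axis, along the box's y, 74 mm above the counter, at box x = +80 mm when tuck = 0; it moves with the slide. Axes turn with the cover: x from free edge to hinge, z out of the outer face, in whose plane (z = 0) the axis lies. A barrel 8 mm thick, 150 mm long, lies along it, 3 mm proud of the outer face.
- cover_edge (a point): Middle of the cover's free edge, on the outer face; axes as cover_hinge. The cover is a flat steel plate 158 mm wide (y), 4 mm thick, from 2 to 140 mm from the hinge axis. Lying flat with tuck = 0 this edge is 6 mm short of the lip; fully home it is 14 mm beneath it.
- cover_ridge (a point): Top middle of the thumb ridge on the outer face (back when open, top when closed): 72 mm from the hinge axis, 12 mm above the face, 100 mm long (y). Its upright side looks to the hinge; the other side ramps down, ending 104 mm from the hinge. The plate is bare for 68 mm between ridge and barrel and for 36 mm from ramp to free edge.
- cover (a joint): Fold of the cover, rad: 0 = flat on the box (stop), 1.57 = upright, more = leaning back away from the lip, at most 2.1. A stiff hinge that stays where left: 2 to 3 N near the free edge moves it. It comes down clear of the lip only while tuck is below about 0.005 m; otherwise it lands on top of the lip.
- tuck (a joint): Slide of the cover with its hinge in slots in the box, m: 0 = back, 0.020 = fully forward (towards the lip, stop). Stays where it is left; about 4 N moves it either way.
- cover_inner: Inner (food) face of the cover: a 128 x 140 x 3 mm dark plate under the cover, not to be touched. Origin and axes as cover_hinge.
- wedges: Potato wedges filling the box to about 50 mm above the counter; not to be touched. Origin and axes as the box.
- sauce: Loose amber bottle, 52 mm across, 125 mm tall. Origin at the centre of its underside.
- salt: Loose jar, 60 mm across, 80 mm tall. Origin at the centre of its underside.
- ramekin: Loose white ramekin, 76 mm across, 45 mm tall. Origin at the centre of its underside.

How it is judged (in metres and radians):
On the way, in this order (a step that is already met when the one before it is completed fails the run):
1. the cover is folded down onto the box (value of joint cover below 0.15 rad), for 0.05 s.
2. its edge is tucked home beneath the lip (value of joint cover below 0.05 rad and value of joint tuck above 0.014 m), for 0.2 s.
At the end, for the whole second after the job is handed in: The cover lies flat (within 0.05 rad), slid at least 14 of 20 mm forward, its free edge at least 7 mm beneath the lip, at rest; bottle, jar and ramekin within 30 mm of where they stood (all of step 2 and velocity of joint cover between -0.05 and 0.05 rad/s and velocity of joint tuck between -0.01 and 0.01 m/s and x of cover_edge in the frame of lip_edge below -0.007 m and z of cover_edge in the frame of lip_edge below 0.001 m and distance of each of sauce, salt, ramekin from where it was at the start of the episode below 0.03 m); the robot touches nothing.
It fails at once if the fingers or arm touch the cover's inner face (as pinching or lifting the cover would) (contact force between any of the fingers, the arm and cover_inner above 0.5 N).
It fails at once if the fingers or arm touch the wedges (contact force between any of the fingers, the arm and wedges above 0.5 N).
It fails at once if the bottle, jar or ramekin is lifted, knocked over or moved more than 30 mm (distance of any of sauce, salt, ramekin from where it was at the start of the episode above 0.03 m or angle between any of sauce, salt, ramekin's own z axis and vertical above 0.5 rad).
It also fails if it takes over 50 s, if anything falls off the work surface, if the arm or the gripper's body presses on something with over 40 N, if the wrist force passes 120 N, or if a joint passes its speed limit or range.

### The arm

A 6-joint arm with a two-finger parallel gripper is mounted at the origin on the work surface. World frame = base frame: x ahead of the robot, y to its left, z up, the work surface at z = 0. Lengths are in mm, angles in rad, forces in N, time in s.
With the tool pointing down it reaches from about 325 to 1000 mm from the base axis. Payload 5.1 kg.
Tool frame: the origin (TCP) lies between the finger pads; the fingertips stand 14 mm ahead of it and the grasp point (between the pads) lies 5 mm behind it; z points along the fingers, y is the line along which they close (so a half turn about z gives the same grasp; the last joint's range is limited). The gripper opens to 85 mm and grips with 20 to 120 N. Pads are 22 mm wide; open, the fingers measure 114 mm over their backs; the gripper's body (76 mm by 85 mm) begins 54 mm behind the grasp point. The pads swing forward as they close: fully open they stand 13 mm farther back than shut.
Start: joints at [-1.302, 0.124, 1.65, -0, 1.367, -0.083], TCP at [223.95, -610.19, 245.322] pointing down, gripper open.
Joint ranges: [-2.61, 2.61], [-1.02, 2.33], [0.03, 2.71], [-1.35, 4.49], [0.32, 2.68], [-2.91, 2.91]. Speed limits (rad/s): [2.57, 2.57, 3.14, 3.14, 3.14, 3.14].

### API

Orientations are given as a rotation vector (axis times angle).
In Python, from plant import * gives the robot as it stands.
- The arm moves only by the tool apply_moves, never from a script. Its argument "plan" is a list that holds one entry, the list of rows, each a list of 7 numbers: the shift along the tool's x, y, z in cm, then the turn, a rotation vector about the tool's x, y, z in rad, then the opening in per cent of the stroke, from 0 (shut) to 100 (fully open). In form: [[[dx, dy, dz, rx, ry, rz, grip], ...]]. A call has exactly 8 rows; each row shifts and turns the commanded pose from where the row before left it, along the tool's axes as they then stand; what a row does not reach is not made up. A row lasts 1/10 s, in which the tool goes at most 50 mm and 8.59 degrees, less where a joint would pass 70% of its speed; a pose out of reach is approached as far as the arm can. A call is refused whole if a number of a shift passes 5 or a number of a turn 0.15, either way. A call with a gripper value outside its range is refused whole. The fingers move at their own pace and stop on an object; the grip force is fixed at half the most. Time passes only in rows, so rows that do not move let the fingers close, or fill a call up. It gives the time, the measured TCP pose, the force, the opening and the grip force at its end, in the units of the state.
- observe(): the state, without advancing time (a new reading comes with each control period).
- snapshot(name): name is "side" or "top" or "wrist"; returns a dict with "frame" (400x640x3 uint8, red, green, blue), "depth" (400x640 float32, mm along the optical axis (not along the pixel's ray), 0 where there is no reading), "fov_y" (degrees; the focal length in pixels is half the picture's height over the tangent of half this angle, whatever the lens; pixels are square), "cx", "cy" (the principal point, pixels), "extrinsics" (4x4, takes a point from camera to world coordinates). Camera axes: x right, y up, looking along -z (the intrinsics and any distortion apply to the point x, -y, -z); pixel columns grow to the right and rows downward; lengths in mm; the calibration is good to about 2 mm. The wrist camera is an equidistant fisheye: a pixel r from the principal point sees the ray r / f radians off the axis. A picture is of the moment at which its call begins.
- job_done(): hands the job in; it is judged then, once.
The state is a dict: "time_s": time; "joint_positions": joint angles; "dq": joint speeds; "effort": joint torques, N m; "position": TCP position; "eef_rot": TCP orientation; "force": force on the tool from outside, world axes, zero at the start; "wrist_torque": the same for the moment, N m; "finger_gap": finger opening in mm; "grasp_force": force on a finger pad.
Only numpy, scipy, OpenCV 4.12 (cv2) and the standard library are available. Lean on these libraries where they do the work, as an engineer would, in place of code of your own. Each camera call takes 0.05 s, during which the arm holds its last target. There are 200 camera calls.

## Working session

There is one attempt and no reset: what is moved stays moved. The work goes in short steps, Python scripts to look and compute and a tool call to move; the robot and the scene stay as the last step left them, time stands still between calls to the robot, and variables do not carry over. Pictures are saved under pics/ and viewed, at most 10 in all, crops included, and the job is handed in when it is done.

Besides the shell and the picture viewer there is one more tool, called after "Emit:" by a JSON object that holds its "fn" and its "kwargs", one argument or row to a line. apply_moves: Moves the arm, as the interface text tells. Its arguments: {"type":"object","properties":{"plan":{"type":"array","items":{"type":"array","items":{"type":"array","items":{"type":"number"}}}}},"required":["plan"]}

```bash
mkdir -p pics; ls; python3 - <<'E'
from plant import *
import cv2, numpy as np
s=observe(); print(s)
for n in("side","top"):
    d=snapshot(n); np.savez(f"{n}0.npz",**d)
    cv2.imwrite(f"pics/{n}0.png",d["frame"][:,:,::-1])
    print(n,d["fov_y"],d["cx"],d["cy"],np.round(d["extrinsics"],3).tolist(),(d["depth"]>0).mean())
E
```

```text
pics
{'time_s': 0.0, 'joint_positions': array([-1.30158680e+00,  1.24529563e-01,  1.65165689e+00, -7.75758765e-06,
        1.36750134e+00, -8.26034506e-02]), 'dq': array([ 1.49546936e-03,  2.70359180e-05, -1.64511888e-04,  9.72058015e-04,
        6.98676106e-04, -3.61849012e-04]), 'effort': array([ 9.76991141e-04, -4.23610103e+01, -3.65452945e+01,  8.22162997e-05,
        6.92911810e-03, -1.93949155e-06]), 'position': array([ 223.80560037, -609.6429046 ,  244.04727509]), 'eef_rot': array([-3.09105898e+00, -5.49418446e-01,  3.18286711e-04]), 'force': array([0.02741927, 0.56623369, 0.9159281 ]), 'wrist_torque': array([-0.02521402,  0.0060622 ,  0.01205258]), 'grasp_force': 0.0, 'finger_gap': 84.89939884566996}
side 50.87200705976272 324.64778579861303 196.27052024332482 [[-1.0, 0.006, -0.021, 547.616], [-0.02, -0.672, 0.74, 959.981], [-0.01, 0.74, 0.672, 858.017], [0.0, 0.0, 0.0, 1.0]] 0.996015625
top 49.12901526640364 325.82545479076884 205.44285790895222 [[0.015, 0.994, -0.111, 450.646], [-1.0, 0.016, 0.013, 123.097], [0.014, 0.11, 0.994, 1192.651], [0.0, 0.0, 0.0, 1.0]] 0.9960703125
```

View pics/top0.png

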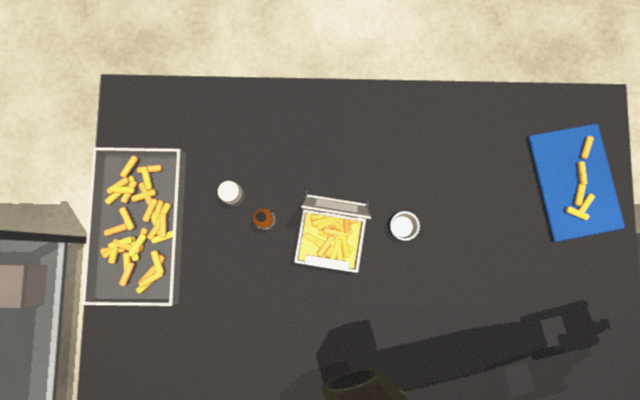

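View pics/side0.png

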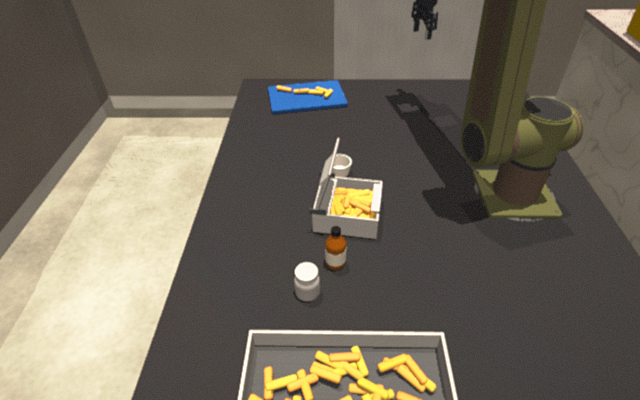

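The top view shows the box around (333,235), with its lip at the bottom (towards the robot) and the raised cover at (337,205). The bottle is at (263,218), the jar at (229,192) and the ramekin at (404,226). The side view shows the cover leaning back slightly, away from the robot.

```bash
cat > h.py <<'E'
import numpy as np
def cloud(d):
    f=200/np.tan(np.radians(d["fov_y"])/2); Z=d["depth"].astype(float)
    v,u=np.mgrid[:400,:640]
    P=np.stack([(u-d["cx"])/f*Z,-(v-d["cy"])/f*Z,-Z],-1)
    E=d["extrinsics"]; return P@E[:3,:3].T+E[:3,3]
E
python3 - <<'E'
from h import *
import cv2
t=dict(np.load("top0.npz")); P=cloud(t); 
print("table z",np.median(P[120:140,300:400,2]))
m=(P[...,2]>15); m[:,:190]=0; m[:,440:]=0; m[:170]=0; m[290:]=0
n,l,st,c=cv2.connectedComponentsWithStats(m.astype(np.uint8))
for i in range(1,n):
    if st[i,4]>30:
        q=P[l==i]; print(st[i],np.round(q.min(0)),np.round(q.max(0)))
        top=q[q[:,2]>q[:,2].max()-12]; print(cv2.minAreaRect(top[:,:2].astype(np.float32)))
for n in("side","top"):
    d=dict(np.load(n+"0.npz"));Q=cloud(d)
    b=(Q[...,0]>350)&(Q[...,0]<720)&(abs(Q[...,1]-110)<120)
    for lo,hi in((62,75),(75,84),(90,300),(200,300)):
        k=b&(Q[...,2]>lo)&(Q[...,2]<hi); q=Q[k].astype(np.float32)
        print(n,lo,hi,len(q),np.round(q.mean(0),1),cv2.minAreaRect(q[:,:2]),np.round(q.min(0)),np.round(q.max(0)))
for n,sl in(("top",(slice(175,290),slice(280,390))),("side",(slice(130,245),slice(300,395)))):
    im=np.load(n+"0.npz")["frame"][sl][:,:,::-1]
    cv2.imwrite(f"pics/{n}crop.png",cv2.resize(im,None,fx=5,fy=5,interpolation=cv2.INTER_CUBIC)[:600,:800])
E
```

```text
table z -1.4238845964943039
[218 181  26  25 486] [451. 123.  15.] [ 637.  387. 1193.]
((450.6457824707031, 123.09680938720703), (0.0, 0.0), 0.0)
[ 295  191   75   81 4314] [409.   4.  17.] [ 610.  186. 1193.]
((450.6457824707031, 123.09680938720703), (0.0, 0.0), 0.0)
[253 208  22  22 373] [451. 123.  15.] [ 566.  295. 1193.]
((450.6457824707031, 123.09680938720703), (0.0, 0.0), 0.0)
[391 212  28  28 273] [ 451. -136.   15.] [ 565.  123. 1193.]
((450.6457824707031, 123.09680938720703), (0.0, 0.0), 0.0)Traceback (most recent call last):
  File "<stdin>", line 16, in <module>
cv2.error: OpenCV(4.12.0) /io/opencv/modules/imgproc/src/convhull.cpp:143: error: (-215:Assertion failed) total >= 0 && (depth == CV_32F || depth == CV_32S) in function 'convexHull'
```

```bash
python3 - <<'E'
from h import *
import cv2
R=lambda q:np.round(q,1)
for n in("side","top"):
    d=dict(np.load(n+"0.npz"));Q=cloud(d); ok=d["depth"]>0
    for nm,(cx,cy) in dict(box=(500,90),sauce=(545,255),salt=(620,330),ram=(540,-100)).items():
        r=125 if nm=="box" else 60
        b=ok&(abs(Q[...,0]-cx)<r)&(abs(Q[...,1]-cy)<(r if nm=="box" else 50))
        for lo,hi in ((62,73),(75,84),(90,300),(185,300)) if nm=="box" else ((15,35),(35,140),):
            q=Q[b&(Q[...,2]>lo)&(Q[...,2]<hi)].astype(np.float32)
            if len(q)<4: print(n,nm,lo,len(q));continue
            (c,s,a)=cv2.minAreaRect(q[:,:2])
            print(n,nm,lo,hi,len(q),R(q.mean(0)),"rect",R(c),R(s),R(a),R(q.min(0)),R(q.max(0)))
for n,sl in(("top",(slice(175,290),slice(280,390))),("side",(slice(130,245),slice(300,395)))):
    im=np.load(n+"0.npz")["frame"][sl][:,:,::-1]
    cv2.imwrite(f"pics/{n}crop.png",cv2.resize(im,None,fx=5,fy=5,interpolation=cv2.INTER_CUBIC)[:600,:800])
E
```

```text
Traceback (most recent call last):
cv2.error: OpenCV(4.12.0) /io/opencv/modules/imgproc/src/convhull.cpp:143: error: (-215:Assertion failed) total >= 0 && (depth == CV_32F || depth == CV_32S) in function 'convexHull'
```

```bash
python3 - <<'E'
from h import *
import cv2
R=lambda q:np.round(q,1)
for n in("side","top"):
    d=dict(np.load(n+"0.npz"));Q=cloud(d); ok=d["depth"]>0
    for nm,(cx,cy) in dict(box=(500,90),sauce=(545,255),salt=(620,330),ram=(540,-100)).items():
        r=125 if nm=="box" else 60
        b=ok&(abs(Q[...,0]-cx)<r)&(abs(Q[...,1]-cy)<(r if nm=="box" else 50))
        for lo,hi in ((62,73),(75,84),(90,300),(185,300)) if nm=="box" else ((15,35),(35,140),):
            q=Q[b&(Q[...,2]>lo)&(Q[...,2]<hi)].astype(np.float32)
            if len(q)<4: print(n,nm,lo,len(q));continue
            (c,s,a)=cv2.minAreaRect(np.ascontiguousarray(q[:,:2]))
            print(n,nm,lo,hi,len(q),R(q.mean(0)),"rect",R(c),R(s),R(a),R(q.min(0)),R(q.max(0)))
for n,sl in(("top",(slice(175,290),slice(280,390))),("side",(slice(130,245),slice(300,395)))):
    im=np.load(n+"0.npz")["frame"][sl][:,:,::-1]
    cv2.imwrite(f"pics/{n}crop.png",cv2.resize(im,None,fx=5,fy=5,interpolation=cv2.INTER_CUBIC)[:600,:800])
E
```

```text
side box 62 73 748 [531.8  98.8  67.4] rect [511.8  93.5] [167.5 183. ] 81.9 [411.    2.2  62. ] [613.3 188.3  73. ]
side box 75 84 314 [477.  109.2  80. ] rect [511.5  93.2] [164.9 183.5] 82.0 [ 4.14e+02 -3.00e-01  7.50e+01] [613.2 167.9  84. ]
side box 90 300 393 [565.3 109.4 170. ] rect [563.6  86.2] [161.9  37.8] 82.1 [536.9   6.7  92. ] [591.5 168.6 211.5]
side box 185 300 134 [551.1 100.4 204.3] rect [551.2  89. ] [159.8  12.6] 82.0 [536.9   9.2 185.8] [567.  168.6 211.5]
side sauce 15 35 102 [543.4 290.3  25.5] rect [543.5 286.8] [23.2 51. ] 89.0 [517.8 274.7  15.4] [568.8 298.3  34.9]
side sauce 35 140 581 [543.4 283.4  81.4] rect [543.4 276.2] [50.3 43. ] 2.5 [518.2 254.2  35.1] [568.5 297.7 126.9]
side salt 15 35 46 [590.1 346.2  24.9] rect [585.9 341.4] [119.8  46.1] 51.0 [560.9 280.3  15.1] [638.6 379.8  33.9]
side salt 35 140 455 [604.9 355.4  72.7] rect [601.4 329. ] [113.1  58.3] 74.0 [560.6 280.4  35.1] [639.9 380.   87.4]
side ram 15 35 145 [ 525.3 -100.9   25.3] rect [524.4 -99. ] [75.3 52.7] 83.3 [ 499.5 -137.4   15.2] [553.5 -62.3  34.9]
side ram 35 140 116 [520.7
[... 564 characters left out ...]
sauce 15 35 17 [528.  255.1  26.2] rect [530.9 255.5] [15.5 47.9] 58.2 [514.5 245.5  15.3] [555.4 274.6  33.5]
top sauce 35 140 353 [537.9 266.4  90.7] rect [540.5 269.6] [50.4 49.6] 1.2 [515.3 244.8  35.1] [565.8 294.5 127.9]
top salt 15 35 37 [594.1 342.6  25.5] rect [595.4 344.9] [18.6 54.7] 52.1 [578.3 331.1  15. ] [622.7 369.   34.4]
top salt 35 140 416 [605.1 354.9  71.7] rect [601.9 329.1] [106.9  58.9] 79.0 [562.7 282.2  36.7] [637.1 380.   86.1]
top ram 15 35 105 [ 533.4 -115.1   25.2] rect [ 530.3 -103.2] [63.1 55. ] 24.3 [ 499.  -132.    15.2] [560.7 -70.2  35. ]
top ram 35 140 166 [ 529.8 -103.3   42.1] rect [528.9 -99.7] [71.6 72.4] 1.9 [ 493.1 -136.1   35.1] [565.  -63.4  49.5]
```

View pics/topcrop.png

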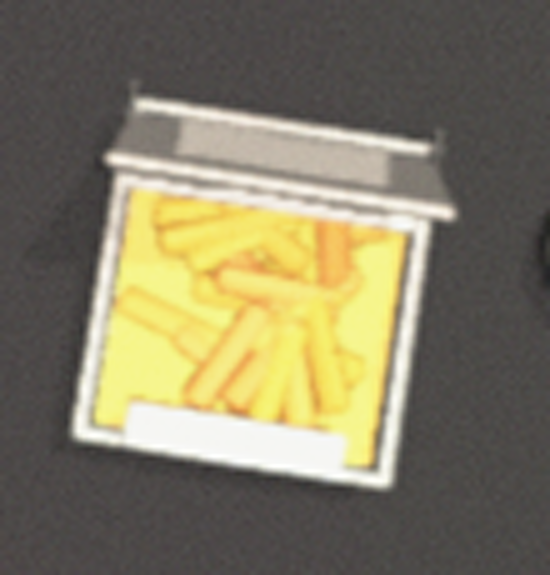

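View pics/sidecrop.png

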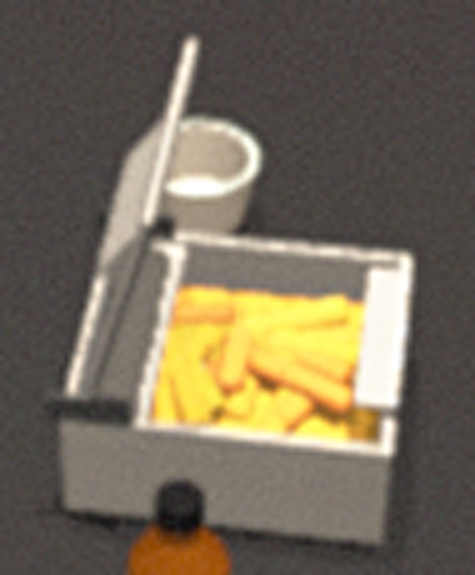

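The crops show the lip at the bottom and the cover leaning slightly towards it, with its outer face and ridge visible from above. Next I'll fit the box frame, the fold angle and the tuck.

```bash
cat >> h.py <<'E'
yaw=np.radians(-8.1); ex=np.array([np.cos(yaw),np.sin(yaw),0]); ey=np.array([-np.sin(yaw),np.cos(yaw),0])
def box(P,c): D=P-np.array([*c,0]); return np.stack([D@ex,D@ey,D[...,2]],-1)
C=(509.5,94)
E
python3 - <<'E'
from h import *
for n in("side","top"):
    d=dict(np.load(n+"0.npz")); B=box(cloud(d),C); ok=d["depth"]>0
    k=ok&(abs(B[...,0])<110)&(abs(B[...,1])<100)
    q=B[k&(B[...,2]>55)&(B[...,2]<90)]
    print(n,"rim ext x",np.percentile(q[:,0],[.3,1,99,99.7]),"y",np.percentile(q[:,1],[.3,1,99,99.7]))
    lp=B[k&(B[...,2]>75)&(B[...,2]<86)&(B[...,0]<0)&(abs(B[...,1])<50)]
    print(" lip x",np.percentile(lp[:,0],[1,5,95,99]),"z",np.median(lp[:,2]),"y",np.percentile(lp[:,1],[1,99]))
    # outer-face: near band near free edge & near hinge, away from ridge
    for lo in range(85,215,12):
        s=B[k&(B[...,2]>lo)&(B[...,2]<lo+12)&(abs(B[...,1])<75)&(B[...,0]>10)]
        o=s[abs(s[:,1])>56]; i=s[abs(s[:,1])<45]
        f=lambda a:np.round(np.percentile(a[:,0],[10,50,90]),1) if len(a)>3 else None
        print("  ",lo+6,len(o),f(o),len(i),f(i))
E
```

```text
side rim ext x [-89.15469562 -88.52784441  90.47279901  93.47964835] y [-83.06423579 -81.01464415  82.62595756  83.23776723]
 lip x [-89.29588604 -88.38128604 -68.75252605 -67.97895655] z 80.73370323087647 y [-49.56763259  49.43174553]
   91 5 [67.7 68.4 74.2] 3 None
   103 5 [63.2 64.8 68.1] 4 [69.7 71.2 71.7]
   115 4 [60.2 62.  65.9] 2 None
   127 6 [57.7 60.1 64.1] 0 None
   139 5 [53.6 56.1 58.7] 0 None
   151 5 [50.9 51.2 55.8] 42 [60.4 66.6 69.5]
   163 7 [47.4 48.6 55.3] 48 [56.9 60.6 64. ]
   175 6 [44.6 47.7 51.6] 37 [50.9 53.2 55.8]
   187 9 [42.8 44.9 47.6] 8 [46.3 46.8 48.5]
   199 13 [36.6 38.1 43.3] 17 [36.7 37.6 44.2]
   211 16 [37.8 40.  41.4] 45 [37.  39.4 41.4]
top rim ext x [-92.04230997 -91.65697548  83.66170147  88.14520403] y [-80.32667105 -79.90392965  80.98717374  81.35226065]
 lip x [-92.01605812 -91.13973269 -71.35968081 -70.41716202] z 78.81491199729294 y [-49.05033705  48.645508  ]
   91 9 [69.3 71.  72. ] 0 None
   103 11 [66.4 67.9 69.1] 0 None
   115 12 [62.9 64.5 65.5] 0 None
   127 12 [59.2 60.8 61.9] 0 None
   139 10 [56.7 57.6 58.8] 1 None
   151 13 [53.3 54.4 55.4] 96 [61.  64.3 67. ]
   163 16 [49.7 50.8 52.4] 119 [52.6 56.  59.8]
   175 11 [46.2 47.1 48.7] 65 [47.  49.3 51.4]
   187 13 [43.1 44.6 46.1] 35 [43.1 44.8 45.9]
   199 29 [33.8 39.6 42.5] 79 [33.8 35.6 42. ]
   211 32 [35.9 37.5 39. ] 70 [35.6 37.2 39.2]
```

Emit:
{"fn": "apply_moves", "kwargs": {
  "plan": [
    [[0,0,-0.5,0,0,0.0617,0],[0,0,-0.5,0,0,0.0617,0],[0,0,-0.5,0,0,0.0617,0],[0,0,-0.5,0,0,0.0617,0],[0,0,-0.5,0,0,0.0617,0],[0,0,-0.5,0,0,0.0617,0],[0,0,-0.5,0,0,0.0617,0],[0,0,-0.5,0,0,0.0617,0]]
  ]
}}

```text
time_s: 0.9
position: [223.9, -609.9, 284.7]
eef_rot: [-3.132, 0.226, 0.001]
force: [-0.6, -0.5, 0.1]
finger_gap: 0.3
grasp_force: 0.0
```

Emit:
{"fn": "apply_moves", "kwargs": {
  "plan": [
    [[1.2,-3,0,0,0,0,0],[1.2,-3,0,0,0,0,0],[1.2,-3,0,0,0,0,0],[1.2,-3,0,0,0,0,0],[1.2,-3,0,0,0,0,0],[1.2,-3,0,0,0,0,0],[1.2,-3,0,0,0,0,0],[1.2,-3,0,0,0,0,0]]
  ]
}}

```text
time_s: 1.7
position: [353.2, -384.7, 284.7]
eef_rot: [-3.133, 0.223, 0.001]
force: [1.2, 0.5, 0.4]
finger_gap: 0.1
grasp_force: 0.0
```

Emit:
{"fn": "apply_moves", "kwargs": {
  "plan": [
    [[1.2,-3,0,0,0,0,0],[1.2,-3,0,0,0,0,0],[1.2,-3,0,0,0,0,0],[1.2,-3,0,0,0,0,0],[1.2,-3,0,0,0,0,0],[1.2,-3,0,0,0,0,0],[1.2,-3,0,0,0,0,0],[1.2,-3,0,0,0,0,0]]
  ]
}}

```text
time_s: 2.5
position: [482.1, -160.8, 284.9]
eef_rot: [-3.134, 0.223, 0.001]
force: [-0.1, -0.0, 0.6]
finger_gap: -0.3
grasp_force: 0.0
```

Emit:
{"fn": "apply_moves", "kwargs": {
  "plan": [
    [[1.25,-3.2,0,0,0,0,0],[1.25,-3.2,0,0,0,0,0],[1.25,-3.2,0,0,0,0,0],[1.25,-3.2,0,0,0,0,0],[1.25,-3.2,0,0,0,0,0],[1.25,-3.2,0,0,0,0,0],[1.25,-3.2,0,0,0,0,0],[1.25,-3.2,0,0,0,0,0]]
  ]
}}

```text
time_s: 3.3
position: [617.3, 78.5, 284.6]
eef_rot: [3.134, -0.222, -0.002]
force: [-0.1, -0.0, 0.2]
finger_gap: -0.0
grasp_force: 0.0
```

Emit:
{"fn": "apply_moves", "kwargs": {
  "plan": [
    [[0,0,1.6,0,0,0,0],[0,0,1.6,0,0,0,0],[0,0,1.6,0,0,0,0],[0,0,1.6,0,0,0,0],[0,0,1.6,0,0,0,0],[0,0,0,0,0,0,0],[0,0,0,0,0,0,0],[0,0,0,0,0,0,0]]
  ]
}}

```text
time_s: 4.1
position: [617.6, 77.0, 206.5]
eef_rot: [-3.133, 0.223, -0.003]
force: [1.4, -0.1, 0.3]
finger_gap: -0.1
grasp_force: 0.0
```

```bash
python3 - <<'E'
from plant import *
from h import *
import cv2
s=observe(); print(s["position"],s["eef_rot"],s["force"],box(s["position"],(508.2,94)))
ims=[]
for n in("side","top"):
    d=snapshot(n); np.savez(f"{n}1.npz",**d)
    r,c=(90,290) if n=="side" else (150,260)
    ims.append(cv2.resize(d["frame"][r:r+130,c:c+130,::-1],None,fx=3,fy=3,interpolation=cv2.INTER_CUBIC))
cv2.imwrite("pics/a1.png",np.hstack(ims))
E
```

```text
[617.64929623  76.97469197 206.49705029] [-3.13346000e+00  2.23048835e-01 -3.05914099e-03] [ 1.42983746 -0.10498697  0.31088946] [110.75627947  -1.43391706 206.49705029]
```

View pics/a1.png

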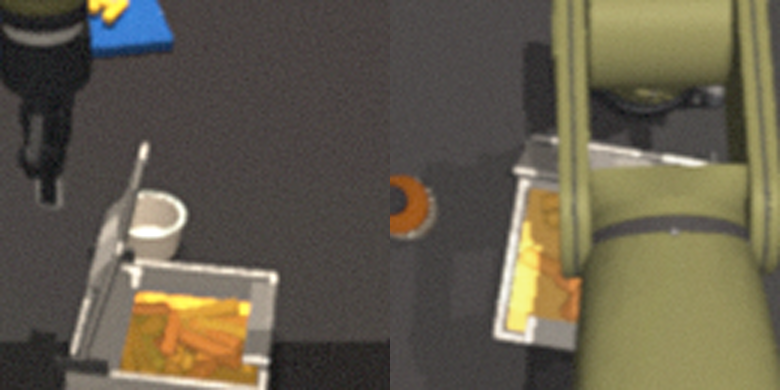

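The fingertips are behind the cover, at about (48,200) in the left half, and clear of it. Next I'll move up to contact and start the arc.

Emit:
{"fn": "apply_moves", "kwargs": {
  "plan": [
    [[-0.65,0,0,0,0,0,0],[-0.65,0,0,0,0,0,0],[-0.65,0,0,0,0,0,0],[-0.65,0,0,0,0,0,0],[-0.65,0,0,0,0,0,0],[-0.65,0,0,0,0,0,0],[-0.65,0,0,0,0,0,0],[-0.65,0,0,0,0,0,0]]
  ]
}}

```text
time_s: 5.0
position: [565.0, 84.6, 205.3]
eef_rot: [3.134, -0.223, -0.0]
force: [0.1, 0.6, -0.3]
finger_gap: -0.2
grasp_force: 0.0
```

Emit:
{"fn": "apply_moves", "kwargs": {
  "plan": [
    [[-0.28,0,0.11,0,0,0,0],[-0.28,0,0.11,0,0,0,0],[-0.28,0,0.11,0,0,0,0],[-0.28,0,0.11,0,0,0,0],[-0.28,0,0.11,0,0,0,0],[-0.28,0,0.11,0,0,0,0],[-0.28,0,0.11,0,0,0,0],[-0.28,0,0.11,0,0,0,0]]
  ]
}}

```text
time_s: 5.8
position: [543.1, 87.7, 196.2]
eef_rot: [3.134, -0.223, -0.0]
force: [1.4, 0.9, -0.7]
finger_gap: 0.2
grasp_force: 0.5
```

```bash
cat > look.py <<'E'
from plant import *
from h import *
import cv2,sys
s=observe(); print(s["time_s"],s["position"],s["force"],box(s["position"],(508.2,94))-[0,0,14])
d=snapshot("side"); B=box(cloud(d),(509.5,94)); ok=d["depth"]>0
# +y strip of the outer face, away from fingers
k=ok&(B[...,1]>56)&(B[...,1]<75)&(B[...,2]>78)&(B[...,0]<85)&(B[...,0]>-62)
q=B[k]; 
for x in range(-60,85,12):
    a=q[(q[:,0]>=x)&(q[:,0]<x+12)]
    if len(a)>3: print(x+6,len(a),np.round(np.percentile(a[:,2],[10,50,90]),1))
cv2.imwrite(f"pics/{sys.argv[1]}.png",cv2.resize(d["frame"][90:240,290:440,::-1],None,fx=4,fy=4,interpolation=cv2.INTER_CUBIC))
E
python3 look.py b1
```

```text
5.8 [543.12951869  87.72312119 196.21616615] [ 1.39185171  0.87185838 -0.67972629] [ 35.46546981  -1.2926463  182.21616615]
18 58 [193.9 447.7 483.6]
30 192 [265.4 452.6 487.3]
42 235 [269.3 453.7 488.8]
54 166 [425.3 459.5 483.3]
66 61 [ 97.5 456.2 472.6]
78 4 [81.1 85.6 87.1]
```

Emit:
{"fn": "apply_moves", "kwargs": {
  "plan": [
    [[-0.265,0,0.155,0,0,0,0],[-0.265,0,0.155,0,0,0,0],[-0.265,0,0.155,0,0,0,0],[-0.265,0,0.155,0,0,0,0],[-0.265,0,0.155,0,0,0,0],[-0.265,0,0.155,0,0,0,0],[-0.265,0,0.155,0,0,0,0],[-0.265,0,0.155,0,0,0,0]]
  ]
}}

```text
time_s: 6.65
position: [522.1, 90.7, 183.9]
eef_rot: [3.134, -0.223, -0.0]
force: [1.2, 0.1, -0.2]
finger_gap: -0.1
grasp_force: 0.4
```

```bash
sed -i 's/(B\[...,2\]>78)/(B[...,2]>78)\&(B[...,2]<225)/' look.py; python3 look.py b2
```

```text
6.65 [522.13047542  90.65254189 183.85633858] [ 1.19595493  0.11653043 -0.20989587] [ 14.2631612   -1.35124157 169.85633858]
-6 19 [179.5 183.4 186.8]
6 17 [165.8 171.3 176.9]
18 19 [148.9 155.9 161.8]
30 17 [133.3 139.5 144.4]
42 18 [115.9 123.3 128.8]
54 18 [101.1 107.7 112.8]
66 17 [84.8 91.  97.6]
78 5 [78.7 79.4 81.9]
```

View pics/b2.png

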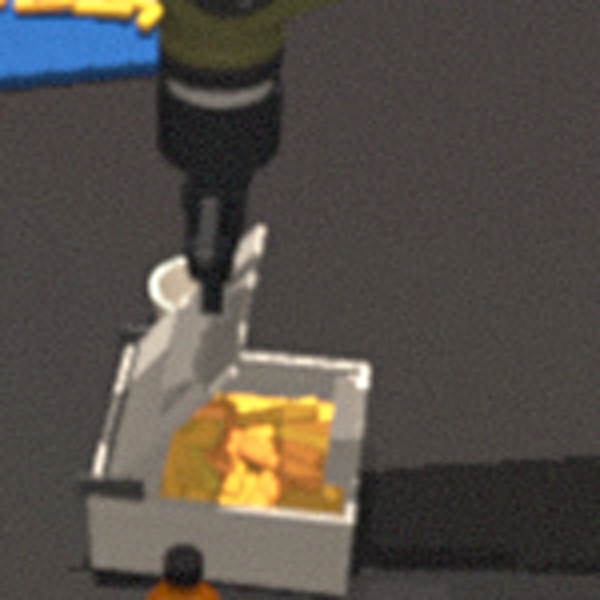

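The picture shows the fingertips at (212,305) on the outer face. The cover is folding, at about 0.91 rad, with the tuck still near 0.

Emit:
{"fn": "apply_moves", "kwargs": {
  "plan": [
    [[-0.23,0,0.205,0,0,0,0],[-0.23,0,0.205,0,0,0,0],[-0.23,0,0.205,0,0,0,0],[-0.23,0,0.205,0,0,0,0],[-0.23,0,0.205,0,0,0,0],[-0.23,0,0.205,0,0,0,0],[-0.23,0,0.205,0,0,0,0],[-0.23,0,0.205,0,0,0,0]]
  ]
}}

```text
time_s: 7.5
position: [504.0, 93.3, 167.5]
eef_rot: [3.134, -0.223, -0.0]
force: [0.3, 0.4, 0.4]
finger_gap: -0.1
grasp_force: 0.3
```

Emit:
{"fn": "apply_moves", "kwargs": {
  "plan": [
    [[-0.185,0,0.25,0,0,0,0],[-0.185,0,0.25,0,0,0,0],[-0.185,0,0.25,0,0,0,0],[-0.185,0,0.25,0,0,0,0],[-0.185,0,0.25,0,0,0,0],[-0.185,0,0.25,0,0,0,0],[-0.185,0,0.25,0,0,0,0],[-0.185,0,0.25,0,0,0,0]]
  ]
}}

```text
time_s: 8.3
position: [489.4, 95.4, 147.5]
eef_rot: [3.134, -0.223, 0.0]
force: [0.7, -0.5, -1.1]
finger_gap: -0.1
grasp_force: 0.2
```

Emit:
{"fn": "apply_moves", "kwargs": {
  "plan": [
    [[-0.145,0,0.28,0,0,0,0],[-0.145,0,0.28,0,0,0,0],[-0.145,0,0.28,0,0,0,0],[-0.145,0,0.28,0,0,0,0],[-0.145,0,0.28,0,0,0,0],[-0.145,0,0.28,0,0,0,0],[-0.145,0,0.28,0,0,0,0],[-0.145,0,0.28,0,0,0,0]]
  ]
}}

```text
time_s: 9.1
position: [477.9, 97.0, 125.1]
eef_rot: [-3.134, 0.223, -0.0]
force: [0.2, 0.1, 0.6]
finger_gap: -0.2
grasp_force: 0.1
```

```bash
python3 look.py b3
```

```text
9.1 [477.9353537   97.01848709 125.11984859] [0.21304769 0.09788014 0.57116022] [-30.38802438  -1.27595232 111.11984859]
-54 18 [113.7 115.6 117.6]
-42 33 [111.7 114.8 203.2]
-30 45 [107.9 111.3 205.3]
-18 28 [104.7 106.6 203.7]
-6 25 [ 99.4 101.3 103.1]
6 19 [ 95.8  98.4 100.5]
18 22 [92.6 94.3 96.6]
30 21 [87.2 90.3 92.4]
42 21 [83.7 86.2 89. ]
54 19 [79.9 82.8 84.7]
66 12 [78.5 78.9 81.1]
```

View pics/b3.png

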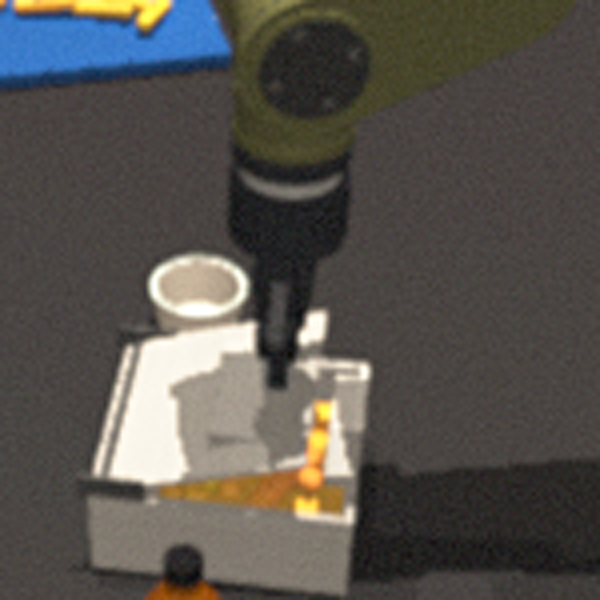

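The cover is at about 0.33 rad, with the fingertips at (278,380) between the ramp and the free edge. I'll continue down until it is flat.

Emit:
{"fn": "apply_moves", "kwargs": {
  "plan": [
    [[-0.07,0,0.31,0,0,0,0],[-0.07,0,0.31,0,0,0,0],[-0.07,0,0.31,0,0,0,0],[-0.07,0,0.31,0,0,0,0],[-0.07,0,0.31,0,0,0,0],[-0.07,0,0.31,0,0,0,0],[-0.07,0,0.31,0,0,0,0],[-0.07,0,0.31,0,0,0,0]]
  ]
}}

```text
time_s: 9.95
position: [472.5, 97.8, 100.3]
eef_rot: [3.134, -0.223, 0.0]
force: [1.5, 0.3, -0.2]
finger_gap: -0.2
grasp_force: 0.1
```

Emit:
{"fn": "apply_moves", "kwargs": {
  "plan": [
    [[0,0,0.17,0,0,0,0],[0,0,0.17,0,0,0,0],[0,0,0.17,0,0,0,0],[0,0,0.17,0,0,0,0],[0,0,0.17,0,0,0,0],[0,0,0.17,0,0,0,0],[0,0,0.17,0,0,0,0],[0,0,0,0,0,0,0]]
  ]
}}

```text
time_s: 10.75
position: [472.3, 97.8, 88.3]
eef_rot: [3.134, -0.223, -0.001]
force: [0.2, -0.8, -0.4]
finger_gap: 0.0
grasp_force: 0.0
```

```bash
sed -i 's/>78)&/>66)\&/; s/>-62)/>-85)/' look.py; python3 look.py b4
```

```text
10.75 [472.31978034  97.76644875  88.30009212] [ 0.16397552 -0.78708215 -0.43734752] [-36.05296357  -1.32669378  74.30009212]
-54 19 [73.5 74.9 76.8]
-42 41 [ 73.7  77.3 166.3]
-30 38 [ 73.5  75.9 168.1]
-18 29 [72.4 74.5 94.3]
-6 22 [73.  74.5 76.8]
6 21 [73.  74.3 76.1]
18 22 [72.5 74.3 76. ]
30 25 [72.7 74.5 76. ]
42 19 [72.2 74.3 76.5]
54 12 [73.7 75.  77.2]
66 11 [73.9 75.1 76.2]
78 11 [72.1 76.9 77.9]
```

View pics/b4.png

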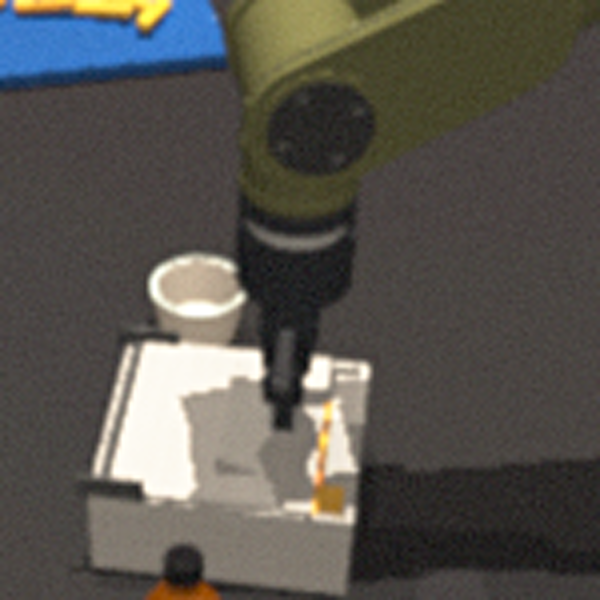

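The cover is flat and still short of the lip: the orange gap is visible at (325,430). I'll press lightly, then lift and go behind the ridge.

Emit:
{"fn": "apply_moves", "kwargs": {
  "plan": [
    [[0,0,0.1,0,0,0,0],[0,0,0.1,0,0,0,0],[0,0,0.1,0,0,0,0],[0,0,0,0,0,0,0],[0,0,0,0,0,0,0],[0,0,0,0,0,0,0],[0,0,0,0,0,0,0],[0,0,0,0,0,0,0]]
  ]
}}

```text
time_s: 11.6
position: [472.7, 97.9, 86.5]
eef_rot: [-3.134, 0.223, -0.0]
force: [-2.6, 0.1, 5.6]
finger_gap: -0.0
grasp_force: 2.9
```

Emit:
{"fn": "apply_moves", "kwargs": {
  "plan": [
    [[0,0,-1.1,0,0,0,0],[0,0,-1.1,0,0,0,0],[0,0,-1.1,0,0,0,0],[1.7,0,0,0,0,0,0],[1.7,0,0,0,0,0,0],[1.7,0,0,0,0,0,0],[1.7,0,0,0,0,0,0],[0,0,0,0,0,0,0]]
  ]
}}

```text
time_s: 12.4
position: [541.7, 87.9, 119.9]
eef_rot: [-3.133, 0.224, -0.004]
force: [0.4, -0.0, 0.5]
finger_gap: -0.1
grasp_force: 0.0
```

```bash
python3 look.py b5
```

```text
12.4 [541.74539939  87.88794983 119.93391938] [ 0.41458969 -0.01990151  0.45557397] [ 34.0719344   -1.32448616 105.93391938]
-54 23 [73.  75.  76.2]
-42 21 [72.3 73.6 75.8]
-30 22 [72.7 74.5 76.2]
-18 22 [72.2 74.5 76.1]
-6 21 [72.4 73.9 76. ]
6 24 [71.8 73.3 75.5]
18 28 [ 73.   74.2 190. ]
30 41 [ 74.4  77.4 198.7]
42 38 [ 72.6  75.9 198.4]
54 12 [72.2 74.2 76.3]
66 11 [73.2 75.3 76.1]
78 9 [72.8 76.7 78.4]
```

Emit:
{"fn": "apply_moves", "kwargs": {
  "plan": [
    [[0,0,0.7,0,0,0,0],[0,0,0.7,0,0,0,0],[0,0,0.7,0,0,0,0],[0,0,0.65,0,0,0,0],[0,0,0,0,0,0,0],[-0.3,0,0,0,0,0,0],[-0.3,0,0,0,0,0,0],[-0.3,0,0,0,0,0,0]]
  ]
}}

```text
time_s: 13.25
position: [530.9, 89.5, 91.5]
eef_rot: [-3.134, 0.223, -0.001]
force: [0.0, 0.3, -0.4]
finger_gap: -0.4
grasp_force: 0.0
```

Emit:
{"fn": "apply_moves", "kwargs": {
  "plan": [
    [[-0.25,0,0,0,0,0,0],[-0.25,0,0,0,0,0,0],[-0.25,0,0,0,0,0,0],[-0.25,0,0,0,0,0,0],[-0.25,0,0,0,0,0,0],[-0.25,0,0,0,0,0,0],[-0.25,0,0,0,0,0,0],[-0.25,0,0,0,0,0,0]]
  ]
}}

```text
time_s: 14.05
position: [511.2, 92.3, 91.3]
eef_rot: [-3.134, 0.223, -0.001]
force: [4.4, -0.2, -0.7]
finger_gap: -0.2
grasp_force: 2.1
```

```bash
python3 look.py b6
```

```text
14.05 [511.22116679  92.31043942  91.34770865] [ 4.35609556 -0.22084717 -0.74776308] [ 3.22908776 -1.24701882 77.34770865]
-54 21 [72.  73.9 75.5]
-42 25 [72.3 74.5 76.1]
-30 22 [73.1 74.1 76.4]
-18 25 [72.7 74.4 75.5]
-6 34 [ 73.2  75.4 170.5]
6 43 [ 73.2  76.4 171.1]
18 25 [ 72.7  75.  164. ]
30 22 [72.7 74.5 76.4]
42 22 [72.5 73.8 76.3]
54 13 [73.5 74.6 77.1]
66 11 [74.9 76.7 78.8]
```

View pics/b6.png

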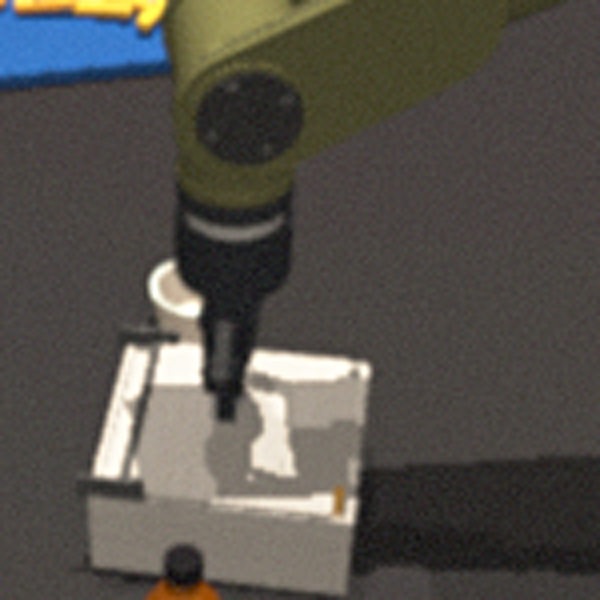

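The cover is sliding under about 4 N, and the gap at the lip, near (340,497), has almost closed. I'll keep pushing to the stop.

Emit:
{"fn": "apply_moves", "kwargs": {
  "plan": [
    [[-0.12,0,0,0,0,0,0],[-0.12,0,0,0,0,0,0],[-0.12,0,0,0,0,0,0],[-0.12,0,0,0,0,0,0],[-0.12,0,0,0,0,0,0],[0,0,0,0,0,0,0],[0,0,0,0,0,0,0],[0,0,0,0,0,0,0]]
  ]
}}

```text
time_s: 14.9
position: [505.1, 93.2, 91.2]
eef_rot: [-3.134, 0.223, 0.001]
force: [2.4, 0.5, 1.4]
finger_gap: -0.1
grasp_force: 1.3
```

Emit:
{"fn": "apply_moves", "kwargs": {
  "plan": [
    [[-0.1,0,0,0,0,0,0],[-0.1,0,0,0,0,0,0],[-0.1,0,0,0,0,0,0],[0,0,0,0,0,0,0],[0,0,0,0,0,0,0],[0,0,0,0,0,0,0],[0,0,0,0,0,0,0],[0,0,0,0,0,0,0]]
  ]
}}

```text
time_s: 15.7
position: [504.7, 93.2, 91.7]
eef_rot: [-3.134, 0.223, -0.011]
force: [10.7, -2.4, -3.9]
finger_gap: -0.0
grasp_force: 5.8
```

The force rose to about 11 N with no further travel, so the cover is at its stop. I'll back off and lift clear.

Emit:
{"fn": "apply_moves", "kwargs": {
  "plan": [
    [[0.4,0,0,0,0,0,0],[0.6,0,0,0,0,0,0],[0.5,0,0,0,0,0,0],[0,0,-1,0,0,0,0],[0,0,-2,0,0,0,0],[0,0,-4,0,0,0,0],[0,0,-4,0,0,0,0],[0,0,-4,0,0,0,0]]
  ]
}}

```text
time_s: 16.5
position: [516.4, 91.5, 243.1]
eef_rot: [-3.134, 0.222, 0.001]
force: [0.4, -0.2, 0.2]
finger_gap: -0.5
grasp_force: 0.0
```

Emit:
{"fn": "apply_moves", "kwargs": {
  "plan": [
    [[1,3,-1,0,0,0,0],[1,3,-1,0,0,0,0],[1,4,0,0,0,0,0],[1,4,0,0,0,0,0],[1,4,0,0,0,0,0],[1,3,0,0,0,0,0],[0,0,0,0,0,0,0],[0,0,0,0,0,0,0]]
  ]
}}

```text
time_s: 17.3
position: [546.5, -125.2, 261.3]
eef_rot: [-3.133, 0.225, 0.001]
force: [0.2, -0.5, 0.1]
finger_gap: 0.1
grasp_force: 0.0
```

```bash
python3 look.py b7; python3 - <<'E'
from plant import *
from h import *
import cv2
d=snapshot("top"); B=box(cloud(d),(508.2-1.2,94)); ok=d["depth"]>0
k=ok&(B[...,2]>76)&(B[...,2]<95)&(abs(B[...,1])<45)&(abs(B[...,0])<60)
print("ridge x max",np.percentile(B[k][:,0],[5,50,95,99]),"z",np.percentile(B[k][:,2],[50,95]))
cv2.imwrite("pics/t7.png",cv2.resize(d["frame"][170:290,210:430,::-1],None,fx=3.5,fy=3.5,interpolation=cv2.INTER_CUBIC))
E
```

```text
17.3 [ 546.47976388 -125.16611906  261.34682917] [ 0.19078311 -0.4743758   0.09147385] [  68.77864803 -211.58597695  247.34682917]
-54 21 [72.5 74.7 76.6]
-42 23 [73.  74.5 76. ]
-30 24 [73.2 74.9 75.8]
-18 25 [72.8 74.9 76. ]
-6 22 [73.1 74.8 76.5]
6 22 [72.2 74.7 75.9]
18 23 [71.6 74.2 75.7]
30 23 [73.3 74.9 76.4]
42 22 [72.9 74.1 75.9]
54 13 [72.8 75.8 79.1]
66 5 [67.7 76.3 79.3]
ridge x max [-41.69204411 -23.81324514  55.57927499  59.40558202] z [79.81582672 86.58777759]
```

View pics/t7.png

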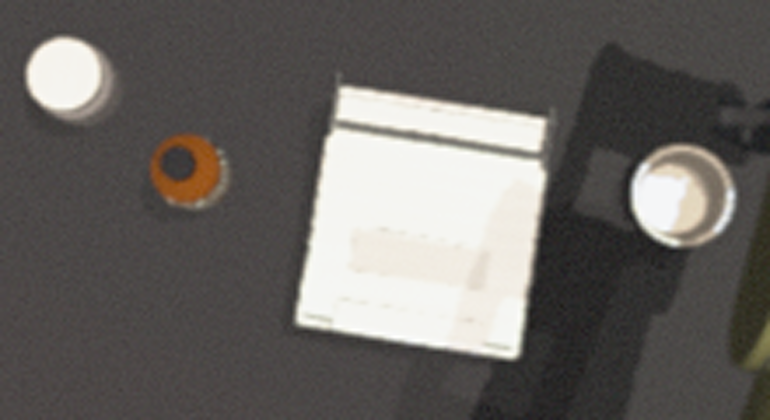

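The cover lies flat and under the lip. The barrel at (440,140) has come well forward of the box's back edge, which fits the ridge at about box x −12. The bottle, jar and ramekin haven't moved, and the arm is clear.

```bash
python3 -c "
from plant import *
print(job_done())"
```

```text
the job is handed in; nothing more can be done
None
```

The job is handed in: the cover lies flat and is pushed forward to its stop beneath the lip, the bottle, jar and ramekin stand where they were, and the arm finished clear; the call returned no verdict.

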